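# Pick out the full gauge by its weight

### The job

Of the two small brass gauges that look alike, one still has its heavy movement inside and the other is an empty case: feel by lifting which one is heavier. Set the heavier gauge down gently, dial up and flat, in the middle of the blue saucer, and leave the lighter one lying dial up on the tiles, clear of the saucer.

Things in the scene. Friction and masses are not known exactly. Their poses are not given: they have to be found in the camera images.
- gauge_a: brass gauge on its back, white dial up: cylinder 50 mm across, 40 mm high; 12 mm thick stem out of its side along -x to 42 mm from the axis, 18 mm up; bare sides to grip at +y and -y. Origin: centre of underside, z up. Looks exactly like the other gauge: one is full, about 0.53 kg, one empty, about 0.15 kg; which is which changes from start to start
- gauge_b: brass gauge on its back, white dial up: cylinder 50 mm across, 40 mm high; 12 mm thick stem out of its side along -x to 42 mm from the axis, 18 mm up; bare sides to grip at +y and -y. Origin: centre of underside, z up. Looks exactly like the other gauge: one is full, about 0.53 kg, one empty, about 0.15 kg; which is which changes from start to start
- saucer: blue enamel tea saucer, round, rim 150 mm in diameter and 16 mm high, with a flat inner floor about 100 mm in diameter, 4 mm above the tiles. It stands loose on the tiles. Origin: centre of its underside; z up

How it is judged:
By the outcome, as a careful person would: the job done as asked, in the order asked, and still so for the second after the job is handed in, with the robot touching nothing.
It also fails if it takes over 56 s, if anything falls off the work surface, if the arm or the gripper's body presses on something with over 40 N, if the wrist force passes 120 N, or if a joint passes its speed limit or range.

### The arm

A 7-joint arm with a two-finger parallel gripper is mounted at the origin on the work surface. World frame = base frame: x ahead of the robot, y to its left, z up, the work surface at z = 0. Lengths are in m, angles in rad, forces in N, time in s.
With the tool pointing down it reaches from about 0.4 to 0.75 m from the base axis. Payload 19.5 kg.
Tool frame: the origin (TCP) lies midway between the tips of the shut fingers; the grasp point (between the pads) lies 19 mm behind it; y points along the fingers, z is the direction in which the jaws open and shut, and the axes are right-handed (so a half turn about y gives the same grasp; the last joint's range is limited). The gripper opens to 85 mm and grips with 20 to 120 N. Pads are 22 mm wide; open, the fingers measure 114 mm over their backs; the gripper's body (76 mm by 85 mm) begins 54 mm behind the grasp point. The pads swing forward as they close: fully open they stand 13 mm farther back than shut.
Start: joints at [1.152, 0.707, -0.028, 1.485, 0.022, 0.951, -0.075], TCP at [0.212, -0.535, 0.231] pointing down, gripper open.
Joint ranges: [-2.71, 2.71], [-0.32, 2.16], [-1.57, 1.52], [0, 2.45], [-1.46, 4.6], [0, 2.02], [-2.83, 2.83]. Speed limits (rad/s): [1.89, 1.89, 2.57, 2.57, 3.01, 3.01, 3.01].

### API

Orientations are given as a unit quaternion [w, x, y, z].
In Python, from rig import get_obs, read_camera, camera_info, sign_off gives the robot as it stands. The module is installed in compiled form; this text tells all that it offers.
- The arm moves only by the tool play_rows, never from a script. Its argument "rows" is a list of rows, each an object with "xyz": the shift along the tool's x, y, z in cm, a list of three; "delta_rot": the turn, a rotation vector about the tool's x, y, z in degrees, a list of three. In form: [{"xyz": [tx, ty, tz], "delta_rot": [wx, wy, wz]}, ...]. A call has 1 to 10 rows; each row is the pose to reach, as a shift and turn from the pose commanded when the call began, along the tool's axes at that moment; what a row does not reach only later rows make up. A row lasts 1/8 s, in which the tool goes at most 62.5 mm and 10.7 degrees, less where a joint would pass 70% of its speed; a pose out of reach is approached as far as the arm can. A call with a gripper value outside its range is refused whole. "claw" is the closure, from -1 (fully open) to 1 (shut), set as the call begins (left out, the last holds). The fingers move at their own pace and stop on an object; "force" is the grip in N (left out, the last holds). Time passes only in rows, so rows that repeat a pose let the fingers close. It gives the time, the measured TCP pose, the force and the opening at its end, in the units of the state.
- get_obs(): the state, without advancing time (a new reading comes with each control period).
- read_camera(name): name is "scene" or "side" or "wrist"; returns (picture, depth): 480x640x3 uint8, red, green, blue; 480x640 float32, m along the optical axis (not along the pixel's ray), 0 where there is no reading.
- camera_info(name): a dict with "fx", "fy", "cx", "cy" (pixels), "view" (4x4, takes a point from world to camera coordinates); the wrist camera has in their place "mount" (4x4, takes a point from camera to tool coordinates, whose origin is the TCP and whose axes are the tool frame's). Camera axes: x right, y up, looking along -z (the intrinsics and any distortion apply to the point x, -y, -z); pixel columns grow to the right and rows downward; lengths in m; the calibration is good to about 2 mm. A picture is of the moment at which its call begins: read the wrist's pose just before it. camera_info takes no time and is no camera call.
- sign_off(): hands the job in, once; it reports no verdict.
The state is a dict: "time_s": time; "joints": joint angles; "dq": joint speeds; "effort": joint torques, N m; "tool_pos": TCP position; "tcp_rot": TCP orientation; "force": force on the tool from outside, world axes, zero at the start; "moment": the same for the moment, N m; "gripper_width": finger opening in m.
Only numpy, scipy, OpenCV 4.12 (cv2) and the standard library are available. Lean on these libraries where they do the work, as an engineer would, in place of code of your own. Each camera call takes 0.05 s, during which the arm holds its last target. There are 200 camera calls.

## Working session

There is one attempt and no reset: what is moved stays moved. The work goes in short steps, Python scripts to look and compute and a tool call to move; the robot and the scene stay as the last step left them, time stands still between calls to the robot, and variables do not carry over. Pictures are saved under pics/ and viewed, about 8 in all and at most 12, crops included, and the job is handed in when it is done.

Besides the shell and the picture viewer there is one more tool, called after "Call:" by a JSON object that holds its "method" and its "body", one argument or row to a line. play_rows: Moves the arm, as the interface text tells. Its arguments: {"type":"object","properties":{"rows":{"type":"array"},"claw":{"type":"number"},"force":{"type":"number"}},"required":["rows"]}

```bash
mkdir -p pics; cat > h.py <<'E'
import numpy as np, cv2
from rig import *
from scipy.spatial.transform import Rotation as R
def rot(q): return R.from_quat([q[1],q[2],q[3],q[0]]).as_matrix()
def world(name,pix,depth,obs=None,ci=None):
    ci=ci or camera_info(name); out=[]
    for u,v in pix:
        d=np.median([x for x in depth[v-2:v+3,u-2:u+3].ravel() if x>0] or [0])
        p=np.array([(u-ci['cx'])/ci['fx']*d,-(v-ci['cy'])/ci['fy']*d,-d,1])
        if name=='wrist':
            t=np.array(ci['mount'])@p; w=rot(obs['tcp_rot'])@t[:3]+np.array(obs['tool_pos'])
        else: w=(np.linalg.inv(np.array(ci['view']))@p)[:3]
        out.append(w)
    return np.array(out)
def snap(name,f):
    o=get_obs(); im,d=read_camera(name); cv2.imwrite(f'pics/{f}.png',im[:,:,::-1]); np.save(f'{f}.npy',d); return o,im,d
E
python3 - <<'E'
from h import *
o,im,d=snap('scene','s1'); print(o); print(rot(o['tcp_rot']).round(3)); print(camera_info('scene'));print(camera_info('wrist'))
E
```

```text
{'time_s': 0.0, 'joints': array([ 1.15231002,  0.70709827, -0.02760768,  1.48496711,  0.02200871,
        0.95093463, -0.07551515]), 'dq': array([-0.00158317, -0.00125419, -0.00066953,  0.00018154, -0.00201171,
        0.00057886,  0.00037578]), 'effort': array([-3.39689961e-05, -8.83231473e+01,  1.23495676e+00, -2.36164802e+01,
        1.69198774e-02,  6.62015023e-03, -7.27068709e-06]), 'tool_pos': array([ 0.21145878, -0.53442521,  0.23083778]), 'tcp_rot': array([ 0.13233107, -0.13251157,  0.69497656, -0.69421664]), 'force': array([-0.01314265, -0.04261058,  0.69632099]), 'moment': array([-0.03041485, -0.00068409, -0.02566027]), 'gripper_width': 0.08527725615170072}
[[-0.93  -0.     0.368]
 [-0.368  0.001 -0.93 ]
 [ 0.    -1.    -0.001]]
{'fx': 516.8501105367613, 'fy': 516.8501105367613, 'cx': 322.14503682360964, 'cy': 245.05607649491765, 'view': array([[-0.77435346,  0.63236569,  0.02214386,  0.39480063],
       [-0.39553532, -0.51106928,  0.76312516,  0.17423993],
       [ 0.49389122,  0.58216992,  0.64587123, -1.06943511],
       [ 0.        ,  0.        ,  0.        ,  1.        ]])}
{'fx': 430.7433626638943, 'fy': 430.7433626638943, 'cx': 318.84714168150015, 'cy': 241.67759581262334, 'mount': array([[ 4.84382126e-04, -9.48361281e-01, -3.17191814e-01,
        -8.14108392e-02],
       [-8.98590427e-04,  3.17191310e-01, -9.48361147e-01,
        -1.42415621e-01],
       [ 9.99999479e-01,  7.44394717e-04, -6.98546567e-04,
         3.24581731e-04],
       [ 0.00000000e+00,  0.00000000e+00,  0.00000000e+00,
         1.00000000e+00]])}
```

View pics/s1.png

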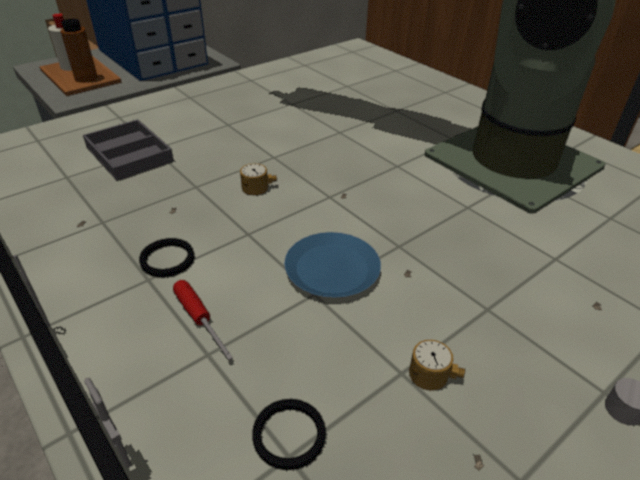

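The scene view shows one gauge at (255,172), the other at (434,355), with stems pointing right to (273,178) and (459,371). The saucer is centred near (333,263), between them.

```bash
python3 - <<'E'
from h import *
im=cv2.imread('pics/s1.png'); d=np.load('s1.npy')
print(world('scene',[(254,171),(273,178),(434,354),(459,371),(333,264),(286,262),(380,262)],d).round(4))
# point-cloud centres
ci=camera_info('scene'); V=np.linalg.inv(ci['view'])
v,u=np.mgrid[:480,:640]; P=np.stack([(u-ci['cx'])/ci['fx']*d,-(v-ci['cy'])/ci['fy']*d,-d,np.ones_like(d)],-1)@V.T
for (a,b,r) in [(254,171,22),(434,354,32)]:
    m=(abs(u-a)<r)&(abs(v-b)<r)&(P[...,2]>.037)&(P[...,2]<.044)&(d>0); q=P[m][:,:2].astype(np.float32)
    print(m.sum(),cv2.minEnclosingCircle(q),q.mean(0))
h=cv2.cvtColor(im,cv2.COLOR_BGR2HSV); m=(h[...,0]>95)&(h[...,0]<120)&(h[...,1]>90)&(abs(u-333)<60)&(abs(v-266)<45)&(P[...,2]>.011)&(d>0)
q=P[m][:,:2].astype(np.float32); print(m.sum(),cv2.minEnclosingCircle(q))
E
```

```text
[[ 0.4792 -0.2359  0.0394]
 [ 0.4488 -0.2202  0.0205]
 [ 0.5365  0.2481  0.0409]
 [ 0.5189  0.2771  0.0227]
 [ 0.5007  0.0157  0.0027]
 [ 0.5625 -0.0242  0.0128]
 [ 0.4474  0.0652  0.0128]]
321 ((0.47844403982162476, -0.23825404047966003), 0.026590513065457344) [ 0.4791521  -0.23766565]
1050 ((0.5374260544776917, 0.2480146884918213), 0.025553995743393898) [0.538978  0.2485651]
686 ((0.506787896156311, 0.022478656843304634), 0.07488754391670227)
```

Call:
{"method": "play_rows", "body": {
  "rows": [
    {"xyz": [-6,0.5,-3],"delta_rot": [0,-10,0]},
    {"xyz": [-12,1,-6],"delta_rot": [0,-20,0]},
    {"xyz": [-18,1.5,-9],"delta_rot": [0,-30,0]},
    {"xyz": [-24,2,-12],"delta_rot": [0,-40,0]},
    {"xyz": [-30,2.5,-15],"delta_rot": [0,-50,0]},
    {"xyz": [-35.7,3,-17.7],"delta_rot": [0,-60,0]},
    {"xyz": [-35.7,3,-17.7],"delta_rot": [0,-70,0]},
    {"xyz": [-35.7,3,-17.7],"delta_rot": [0,-80,0]},
    {"xyz": [-35.7,3,-17.7],"delta_rot": [0,-90,0]},
    {"xyz": [-35.7,3,-17.7],"delta_rot": [0,-100,0]}
  ],
  "claw": -1,
  "force": 50
}}

```text
time_s: 1.3
tool_pos: [0.4783, -0.2386, 0.201]
tcp_rot: [-0.618, 0.618, -0.343, 0.343]
force: [0.8, -0.8, 1.5]
gripper_width: 0.0851
```

Call:
{"method": "play_rows", "body": {
  "rows": [
    {"xyz": [0,0,0],"delta_rot": [0,-10,0]},
    {"xyz": [0,0,0],"delta_rot": [0,-20,0]},
    {"xyz": [0,0,0],"delta_rot": [0,-28,0]},
    {"xyz": [0,0,0],"delta_rot": [0,-28,0]},
    {"xyz": [0,0,0],"delta_rot": [0,-28,0]}
  ]
}}

```text
time_s: 1.92
tool_pos: [0.4783, -0.2387, 0.2012]
tcp_rot: [0.682, -0.682, 0.187, -0.186]
force: [0.0, -0.1, -0.1]
gripper_width: 0.0855
```

```bash
python3 - <<'E'
from h import *
o,im,d=snap('wrist','w1'); print(o['time_s'],o['tool_pos'],o['joints'].round(2),o['force']); print(rot(o['tcp_rot']).round(3))
E
```

```text
1.925 [ 0.47830177 -0.23867727  0.20115874] [ 0.73  0.74 -0.62  1.67  0.52  0.91  0.94] [ 0.00667383 -0.05146698 -0.12671325]
[[ 0.861 -0.     0.509]
 [-0.509  0.     0.861]
 [-0.    -1.     0.   ]]
```

View pics/w1.png

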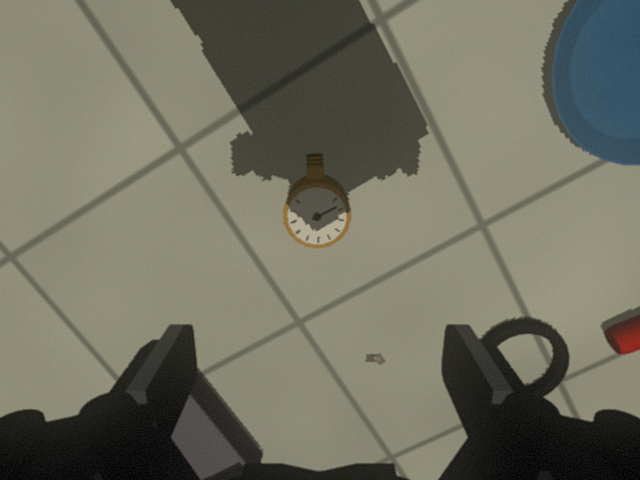

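The gauge dial is centred at (317,214) between the jaws and its stem points straight up the picture (315,160), so the jaw axis already lies across the stem.

```bash
python3 - <<'E'
from h import *
o=get_obs(); d=np.load('w1.npy'); p=world('wrist',[(317,214),(315,162),(287,214),(347,214)],d,o); print(p.round(4))
print(((p-o['tool_pos'])@rot(o['tcp_rot'])*100).round(2))
E
```

```text
[[ 0.4763 -0.2396  0.0413]
 [ 0.4455 -0.2231  0.0239]
 [ 0.4655 -0.2586  0.0403]
 [ 0.4877 -0.221   0.04  ]]
[[-0.12 15.99 -0.19]
 [-3.62 17.74 -0.34]
 [-0.09 16.1  -2.37]
 [-0.08 16.12  2.  ]]
```

Call:
{"method": "play_rows", "body": {
  "rows": [
    {"xyz": [-0.1,4,-0.1],"delta_rot": [0,0,0]},
    {"xyz": [-0.1,9,-0.1],"delta_rot": [0,0,0]},
    {"xyz": [-0.1,14,-0.1],"delta_rot": [0,0,0]},
    {"xyz": [-0.1,17,-0.1],"delta_rot": [0,0,0]},
    {"xyz": [-0.1,18.5,-0.1],"delta_rot": [0,0,0]},
    {"xyz": [-0.1,19.5,-0.1],"delta_rot": [0,0,0]},
    {"xyz": [-0.1,19.5,-0.1],"delta_rot": [0,0,0]},
    {"xyz": [-0.1,19.5,-0.1],"delta_rot": [0,0,0]}
  ]
}}

```text
time_s: 2.98
tool_pos: [0.4774, -0.2393, 0.0071]
tcp_rot: [-0.682, 0.682, -0.185, 0.186]
force: [0.0, 1.0, 0.7]
gripper_width: 0.0853
```

Call:
{"method": "play_rows", "body": {
  "rows": [
    {"xyz": [0,0,0],"delta_rot": [0,0,0]},
    {"xyz": [0,0,0],"delta_rot": [0,0,0]},
    {"xyz": [0,0,0],"delta_rot": [0,0,0]},
    {"xyz": [0,0,0],"delta_rot": [0,0,0]},
    {"xyz": [0,0,0],"delta_rot": [0,0,0]},
    {"xyz": [0,0,0],"delta_rot": [0,0,0]},
    {"xyz": [0,0,0],"delta_rot": [0,0,0]},
    {"xyz": [0,0,0],"delta_rot": [0,0,0]}
  ],
  "claw": 1,
  "force": 50
}}

```text
time_s: 3.98
tool_pos: [0.4772, -0.2392, 0.007]
tcp_rot: [-0.682, 0.682, -0.185, 0.186]
force: [-2.7, 1.2, 12.7]
gripper_width: 0.0494
```

Call:
{"method": "play_rows", "body": {
  "rows": [
    {"xyz": [0,-0.5,0],"delta_rot": [0,0,0]},
    {"xyz": [0,-1.5,0],"delta_rot": [0,0,0]},
    {"xyz": [0,-3,0],"delta_rot": [0,0,0]},
    {"xyz": [0,-4.5,0],"delta_rot": [0,0,0]},
    {"xyz": [0,-5,0],"delta_rot": [0,0,0]},
    {"xyz": [0,-5,0],"delta_rot": [0,0,0]},
    {"xyz": [0,-5,0],"delta_rot": [0,0,0]},
    {"xyz": [0,-5,0],"delta_rot": [0,0,0]},
    {"xyz": [0,-5,0],"delta_rot": [0,0,0]},
    {"xyz": [0,-5,0],"delta_rot": [0,0,0]}
  ]
}}

```text
time_s: 5.22
tool_pos: [0.477, -0.239, 0.0562]
tcp_rot: [0.682, -0.682, 0.186, -0.185]
force: [-0.3, -0.1, -1.2]
gripper_width: 0.0491
```

```bash
python3 - <<'E'
from h import *
f=[]
for i in range(4):
    o,im,d=snap('wrist','w2'); f.append(o['force'][2])
print(f,o['tool_pos'],o['gripper_width'])
E
```

```text
[np.float64(-1.1996377824440163), np.float64(-0.9080679717254017), np.float64(-2.0619406866325716), np.float64(-1.9386078693023168)] [ 0.47702392 -0.23904972  0.0562746 ] 0.04933917972755105
```

View pics/w2.png

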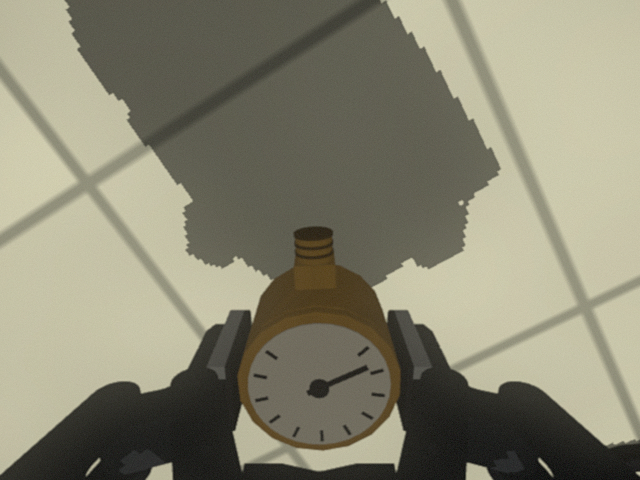

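Lifted level, the gauge reads about -1.5 N, so 0.15 kg: this is the empty one. I'll put it back where it was.

Call:
{"method": "play_rows", "body": {
  "rows": [
    {"xyz": [0,1.5,0],"delta_rot": [0,0,0]},
    {"xyz": [0,3,0],"delta_rot": [0,0,0]},
    {"xyz": [0,4,0],"delta_rot": [0,0,0]},
    {"xyz": [0,4.5,0],"delta_rot": [0,0,0]},
    {"xyz": [0,4.8,0],"delta_rot": [0,0,0]},
    {"xyz": [0,4.9,0],"delta_rot": [0,0,0]},
    {"xyz": [0,5,0],"delta_rot": [0,0,0]},
    {"xyz": [0,5,0],"delta_rot": [0,0,0]}
  ]
}}

```text
time_s: 6.42
tool_pos: [0.4772, -0.2391, 0.007]
tcp_rot: [-0.682, 0.682, -0.185, 0.186]
force: [-2.5, 1.0, 11.2]
gripper_width: 0.0494
```

Call:
{"method": "play_rows", "body": {
  "rows": [
    {"xyz": [0,0,0],"delta_rot": [0,0,0]},
    {"xyz": [0,0,0],"delta_rot": [0,0,0]},
    {"xyz": [0,0,0],"delta_rot": [0,0,0]},
    {"xyz": [0,0,0],"delta_rot": [0,0,0]},
    {"xyz": [0,0,0],"delta_rot": [0,0,0]},
    {"xyz": [0,0,0],"delta_rot": [0,0,0]},
    {"xyz": [0,0,0],"delta_rot": [0,0,0]},
    {"xyz": [0,0,0],"delta_rot": [0,0,0]}
  ],
  "claw": -1
}}

```text
time_s: 7.42
tool_pos: [0.477, -0.239, 0.0063]
tcp_rot: [0.682, -0.682, 0.186, -0.185]
force: [-0.7, -0.9, 0.4]
gripper_width: 0.0857
```

Call:
{"method": "play_rows", "body": {
  "rows": [
    {"xyz": [0,-3,0],"delta_rot": [0,0,0]},
    {"xyz": [0,-8,0],"delta_rot": [0,0,0]},
    {"xyz": [0,-14,0],"delta_rot": [0,0,0]},
    {"xyz": [-1.9,-19.4,4.5],"delta_rot": [0,3,0]},
    {"xyz": [-4.3,-19.4,10],"delta_rot": [0,7,0]},
    {"xyz": [-6.7,-19.4,15.5],"delta_rot": [0,11,0]},
    {"xyz": [-9.1,-19.4,21],"delta_rot": [0,15,0]},
    {"xyz": [-11.5,-19.4,26.5],"delta_rot": [0,19,0]},
    {"xyz": [-13.9,-19.4,32],"delta_rot": [0,22,0]},
    {"xyz": [-16.3,-19.4,37.5],"delta_rot": [0,25,0]}
  ]
}}

```text
time_s: 8.68
tool_pos: [0.5262, 0.1688, 0.2004]
tcp_rot: [-0.626, 0.626, -0.329, 0.329]
force: [1.3, -0.8, 0.3]
gripper_width: 0.0856
```

Call:
{"method": "play_rows", "body": {
  "rows": [
    {"xyz": [0,0,5],"delta_rot": [0,2,0]},
    {"xyz": [0.1,0,8.2],"delta_rot": [0,3.4,0]},
    {"xyz": [0.1,0,8.2],"delta_rot": [0,3.4,0]},
    {"xyz": [0.1,0,8.2],"delta_rot": [0,3.4,0]},
    {"xyz": [0.1,0,8.2],"delta_rot": [0,3.4,0]}
  ]
}}

```text
time_s: 9.3
tool_pos: [0.5941, 0.212, 0.2006]
tcp_rot: [-0.616, 0.616, -0.347, 0.347]
force: [0.0, 1.4, 0.3]
gripper_width: 0.0854
```

```bash
python3 - <<'E'
from h import *
o,im,d=snap('wrist','w3'); print(o['time_s'],o['tool_pos'],o['joints'].round(2),o['force']); print(rot(o['tcp_rot']).round(3))
E
```

```text
9.3 [0.59408604 0.21201473 0.20061569] [-0.22  0.85 -0.4   1.3   0.34  1.06 -0.12] [0.03476904 1.38925904 0.3205165 ]
[[ 0.518  0.     0.856]
 [-0.856 -0.     0.518]
 [ 0.    -1.    -0.   ]]
```

View pics/w3.png

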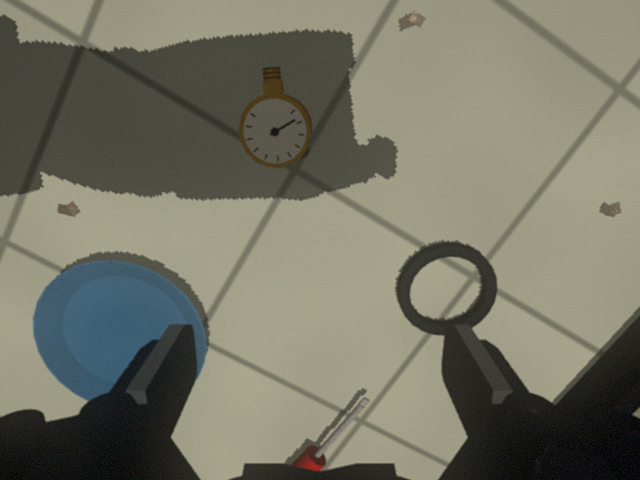

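I moved the tail of that call in the already turned frame, so the tool is off to one side. The gauge shows at (276,130) with its stem up at (272,75).

```bash
python3 - <<'E'
from h import *
o=get_obs(); d=np.load('w3.npy'); p=world('wrist',[(276,130),(272,78),(120,325)],d,o); print(p.round(4))
print(((p-o['tool_pos'])@rot(o['tcp_rot'])*100).round(2), np.degrees(np.arctan2(*(p[1]-p[0])[[1,0]])))
E
```

```text
[[0.5379 0.2483 0.041 ]
 [0.5176 0.2755 0.0236]
 [0.5    0.0261 0.004 ]]
[[ -6.01  15.97  -2.94]
 [ -9.39  17.7   -3.28]
 [ 11.04  19.66 -17.69]] 126.78979581238104
```

Call:
{"method": "play_rows", "body": {
  "rows": [
    {"xyz": [-3,2,-1.5],"delta_rot": [0,-2,0]},
    {"xyz": [-6,5,-2.9],"delta_rot": [0,-5,0]},
    {"xyz": [-6,9,-2.9],"delta_rot": [0,-5,0]},
    {"xyz": [-6,13,-2.9],"delta_rot": [0,-5,0]},
    {"xyz": [-6,16.5,-2.9],"delta_rot": [0,-5,0]},
    {"xyz": [-6,18.5,-2.9],"delta_rot": [0,-5,0]},
    {"xyz": [-6,19.4,-2.9],"delta_rot": [0,-5,0]},
    {"xyz": [-6,19.4,-2.9],"delta_rot": [0,-5,0]},
    {"xyz": [-6,19.4,-2.9],"delta_rot": [0,-5,0]}
  ]
}}

```text
time_s: 10.48
tool_pos: [0.539, 0.2491, 0.0074]
tcp_rot: [0.631, -0.63, 0.32, -0.32]
force: [-0.0, -0.4, 0.3]
gripper_width: 0.0853
```

Call:
{"method": "play_rows", "body": {
  "rows": [
    {"xyz": [0,0,0],"delta_rot": [0,0,0]},
    {"xyz": [0,0,0],"delta_rot": [0,0,0]},
    {"xyz": [0,0,0],"delta_rot": [0,0,0]},
    {"xyz": [0,0,0],"delta_rot": [0,0,0]},
    {"xyz": [0,0,0],"delta_rot": [0,0,0]},
    {"xyz": [0,0,0],"delta_rot": [0,0,0]},
    {"xyz": [0,0,0],"delta_rot": [0,0,0]},
    {"xyz": [0,0,0],"delta_rot": [0,0,0]}
  ],
  "claw": 1,
  "force": 70
}}

```text
time_s: 11.48
tool_pos: [0.5385, 0.2488, 0.0071]
tcp_rot: [0.631, -0.631, 0.32, -0.32]
force: [-3.7, -3.5, 14.5]
gripper_width: 0.0492
```

Call:
{"method": "play_rows", "body": {
  "rows": [
    {"xyz": [0,-0.5,0],"delta_rot": [0,0,0]},
    {"xyz": [0,-1.5,0],"delta_rot": [0,0,0]},
    {"xyz": [0,-3,0],"delta_rot": [0,0,0]},
    {"xyz": [0,-5,0],"delta_rot": [0,0,0]},
    {"xyz": [0,-7,0],"delta_rot": [0,0,0]},
    {"xyz": [0,-8,0],"delta_rot": [0,0,0]},
    {"xyz": [0,-8,0],"delta_rot": [0,0,0]},
    {"xyz": [0,-8,0],"delta_rot": [0,0,0]},
    {"xyz": [0,-8,0],"delta_rot": [0,0,0]},
    {"xyz": [0,-8,0],"delta_rot": [0,0,0]}
  ]
}}

```text
time_s: 12.72
tool_pos: [0.5383, 0.2489, 0.086]
tcp_rot: [-0.63, 0.631, -0.32, 0.32]
force: [-0.6, -0.4, -5.4]
gripper_width: 0.0486
```

```bash
python3 - <<'E'
from h import *
f=[]
for i in range(4):
    o,im,d=snap('wrist','w4'); f.append(o['force'][2])
print(f,o['tool_pos'],o['gripper_width']);print(rot(o['tcp_rot']).round(3))
E
```

```text
[np.float64(-5.44826111980874), np.float64(-5.261750364218571), np.float64(-5.2311242309842605), np.float64(-5.456951694151206)] [0.53843188 0.24888243 0.08618661] 0.04871281896908446
[[ 0.59  -0.     0.807]
 [-0.807  0.     0.59 ]
 [-0.    -1.    -0.   ]]
```

View pics/w4.png

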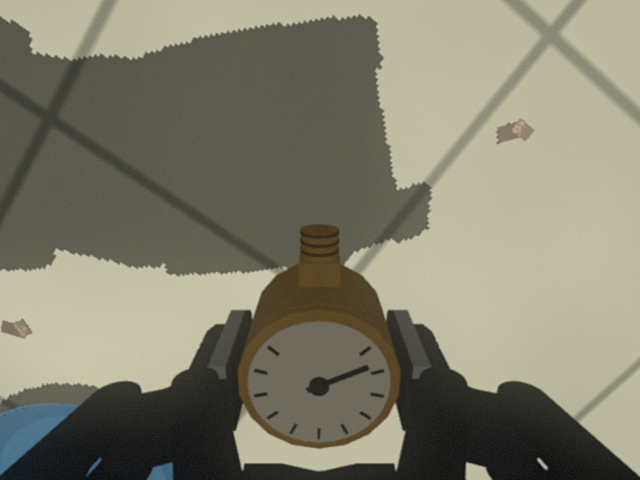

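The second gauge reads -5.35 N, so it is the full one, and it is held level. Next I'll check the saucer centre against the stored wrist image.

```bash
python3 - <<'E'
from h import *
def rimfit(im,P,ok):
    h=cv2.cvtColor(im,cv2.COLOR_BGR2HSV); m=(h[...,0]>95)&(h[...,0]<120)&(h[...,1]>90)&ok
    m=m&(P[...,2]>.011)&(P[...,2]<.02); q=P[m][:,:2].astype(np.float32); print(m.sum(),cv2.minEnclosingCircle(q))
v,u=np.mgrid[:480,:640]
d=np.load('w3.npy'); ci=camera_info('wrist'); im=cv2.imread('pics/w3.png')
C=np.stack([(u-ci['cx'])/ci['fx']*d,-(v-ci['cy'])/ci['fy']*d,-d,np.ones_like(d)],-1)
M=np.eye(4); M[:3,:3]=[[.518,0,.856],[-.856,0,.518],[0,-1,0]]; M[:3,3]=[.5941,.2120,.2006]
rimfit(im,C@(M@ci['mount']).T,(u<210)&(v>240)&(d>0))
o,im,d=snap('side','sd1'); ci=camera_info('side'); C=np.stack([(u-ci['cx'])/ci['fx']*d,-(v-ci['cy'])/ci['fy']*d,-d,np.ones_like(d)],-1)
P=C@np.linalg.inv(ci['view']).T; ok=(d>0)&(abs(P[...,0]-.5)<.12)&(abs(P[...,1]-.02)<.12)
rimfit(cv2.cvtColor(im,cv2.COLOR_RGB2BGR),P,ok)
E
```

```text
3037 ((0.5072423815727234, 0.02108646184206009), 0.07438940554857254)
0 ((0.0, 0.0), 0.0)
```

Call:
{"method": "play_rows", "body": {
  "rows": [
    {"xyz": [0.8,0,-0.8],"delta_rot": [0,0,0]},
    {"xyz": [2.5,0,-2.4],"delta_rot": [0,0,0]},
    {"xyz": [5,0,-4.8],"delta_rot": [0,0,0]},
    {"xyz": [8,0,-7.7],"delta_rot": [0,0,0]},
    {"xyz": [11,0,-10.6],"delta_rot": [0,0,0]},
    {"xyz": [13.5,0,-13],"delta_rot": [0,0,0]},
    {"xyz": [15.5,0,-15],"delta_rot": [0,0,0]},
    {"xyz": [16.5,0,-16],"delta_rot": [0,0,0]},
    {"xyz": [16.5,0,-16],"delta_rot": [0,0,0]},
    {"xyz": [16.5,0,-16],"delta_rot": [0,0,0]}
  ]
}}

```text
time_s: 14.22
tool_pos: [0.5069, 0.0224, 0.0864]
tcp_rot: [0.631, -0.63, 0.32, -0.32]
force: [-0.6, 1.0, -5.2]
gripper_width: 0.0487
```

```bash
python3 - <<'E'
from h import *
o,im,d=snap('scene','s2'); print(o['tool_pos'],o['time_s'],o['force'])
cv2.imwrite('pics/s2c.png',cv2.resize(im[130:350,220:480,::-1],None,fx=3,fy=2.7))
E
```

```text
[0.50694783 0.02237757 0.08639235] 14.225 [-0.61765833  0.97288395 -5.16678733]
```

View pics/s2c.png

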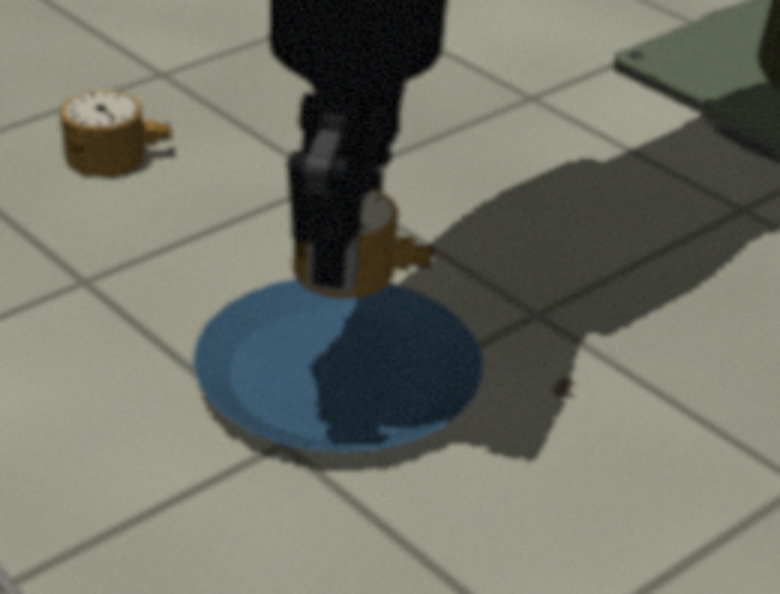

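The full gauge hangs level over the middle of the saucer (340,245 in the crop), and the empty one stands dial up at (100,130). Now lower, gently at the end.

Call:
{"method": "play_rows", "body": {
  "rows": [
    {"xyz": [0,1,0],"delta_rot": [0,0,0]},
    {"xyz": [0,2.5,0],"delta_rot": [0,0,0]},
    {"xyz": [0,4,0],"delta_rot": [0,0,0]},
    {"xyz": [0,5.5,0],"delta_rot": [0,0,0]},
    {"xyz": [0,6.5,0],"delta_rot": [0,0,0]},
    {"xyz": [0,7,0],"delta_rot": [0,0,0]},
    {"xyz": [0,7.1,0],"delta_rot": [0,0,0]},
    {"xyz": [0,7.2,0],"delta_rot": [0,0,0]},
    {"xyz": [0,7.2,0],"delta_rot": [0,0,0]}
  ]
}}

```text
time_s: 15.4
tool_pos: [0.5069, 0.0213, 0.0145]
tcp_rot: [0.631, -0.63, 0.32, -0.32]
force: [0.2, -0.0, -5.2]
gripper_width: 0.0489
```

Call:
{"method": "play_rows", "body": {
  "rows": [
    {"xyz": [0,0.05,0],"delta_rot": [0,0,0]},
    {"xyz": [0,0.1,0],"delta_rot": [0,0,0]},
    {"xyz": [0,0.15,0],"delta_rot": [0,0,0]},
    {"xyz": [0,0.2,0],"delta_rot": [0,0,0]},
    {"xyz": [0,0.2,0],"delta_rot": [0,0,0]}
  ]
}}

```text
time_s: 16.02
tool_pos: [0.5067, 0.0213, 0.0123]
tcp_rot: [0.631, -0.631, 0.32, -0.32]
force: [-0.5, -0.8, -6.0]
gripper_width: 0.0488
```

Call:
{"method": "play_rows", "body": {
  "rows": [
    {"xyz": [0,0.05,0],"delta_rot": [0,0,0]},
    {"xyz": [0,0.1,0],"delta_rot": [0,0,0]},
    {"xyz": [0,0.1,0],"delta_rot": [0,0,0]}
  ]
}}

```text
time_s: 16.4
tool_pos: [0.5068, 0.0213, 0.0113]
tcp_rot: [0.631, -0.631, 0.32, -0.32]
force: [0.2, 0.2, -5.7]
gripper_width: 0.049
```

Call:
{"method": "play_rows", "body": {
  "rows": [
    {"xyz": [0,0.05,0],"delta_rot": [0,0,0]},
    {"xyz": [0,0.05,0],"delta_rot": [0,0,0]},
    {"xyz": [0,0.05,0],"delta_rot": [0,0,0]}
  ]
}}

```text
time_s: 16.77
tool_pos: [0.5068, 0.0213, 0.0112]
tcp_rot: [0.631, -0.631, 0.32, -0.32]
force: [-3.2, -0.6, 6.1]
gripper_width: 0.049
```

Call:
{"method": "play_rows", "body": {
  "rows": [
    {"xyz": [0,0.05,0],"delta_rot": [0,0,0]},
    {"xyz": [0,0.05,0],"delta_rot": [0,0,0]},
    {"xyz": [0,0.05,0],"delta_rot": [0,0,0]}
  ]
}}

```text
time_s: 17.15
tool_pos: [0.5068, 0.0213, 0.0111]
tcp_rot: [0.631, -0.631, 0.32, -0.32]
force: [-5.2, 0.1, 17.6]
gripper_width: 0.0493
```

Contact made; release and go up.

Call:
{"method": "play_rows", "body": {
  "rows": [
    {"xyz": [0,-0.05,0],"delta_rot": [0,0,0]},
    {"xyz": [0,-0.05,0],"delta_rot": [0,0,0]},
    {"xyz": [0,-0.05,0],"delta_rot": [0,0,0]}
  ]
}}

```text
time_s: 17.52
tool_pos: [0.5068, 0.0213, 0.0112]
tcp_rot: [0.631, -0.631, 0.32, -0.32]
force: [-2.6, -0.8, 9.9]
gripper_width: 0.0488
```

Call:
{"method": "play_rows", "body": {
  "rows": [
    {"xyz": [0,0,0],"delta_rot": [0,0,0]},
    {"xyz": [0,0,0],"delta_rot": [0,0,0]},
    {"xyz": [0,0,0],"delta_rot": [0,0,0]},
    {"xyz": [0,0,0],"delta_rot": [0,0,0]},
    {"xyz": [0,0,0],"delta_rot": [0,0,0]},
    {"xyz": [0,0,0],"delta_rot": [0,0,0]},
    {"xyz": [0,0,0],"delta_rot": [0,0,0]},
    {"xyz": [0,0,0],"delta_rot": [0,0,0]}
  ],
  "claw": -1
}}

```text
time_s: 18.52
tool_pos: [0.5068, 0.0213, 0.0108]
tcp_rot: [0.631, -0.631, 0.32, -0.32]
force: [-0.9, 0.4, 0.8]
gripper_width: 0.0851
```

Call:
{"method": "play_rows", "body": {
  "rows": [
    {"xyz": [0,-1,0],"delta_rot": [0,0,0]},
    {"xyz": [0,-3,0],"delta_rot": [0,0,0]},
    {"xyz": [0,-7,0],"delta_rot": [0,0,0]},
    {"xyz": [0,-12,0],"delta_rot": [0,0,0]},
    {"xyz": [0,-17,0],"delta_rot": [0,0,0]},
    {"xyz": [0,-19,0],"delta_rot": [0,0,0]},
    {"xyz": [0,-19,0],"delta_rot": [0,0,0]},
    {"xyz": [0,-19,0],"delta_rot": [0,0,0]}
  ]
}}

```text
time_s: 19.52
tool_pos: [0.5064, 0.0211, 0.2004]
tcp_rot: [-0.63, 0.631, -0.32, 0.32]
force: [-0.3, -0.2, -0.8]
gripper_width: 0.0854
```

```bash
python3 - <<'E'
from h import *
o,im,d=snap('wrist','w5'); print(o['tool_pos'],o['time_s'],o['force'])
M=np.eye(4); M[:3,:3]=rot(o['tcp_rot']); M[:3,3]=o['tool_pos']; ci=camera_info('wrist')
v,u=np.mgrid[:480,:640]
P=np.stack([(u-ci['cx'])/ci['fx']*d,-(v-ci['cy'])/ci['fy']*d,-d,np.ones_like(d)],-1)@(M@ci['mount']).T
ok=(d>0)&(np.hypot(P[...,0]-.507,P[...,1]-.0215)<.1)
q=P[ok&(P[...,2]>.04)&(P[...,2]<.05)]; print(cv2.minEnclosingCircle(q[:,:2].astype(np.float32)))
A=np.c_[q[:,:2],np.ones(len(q))]; print('plane',np.linalg.lstsq(A,q[:,2],rcond=None)[0],q[:,2].mean())
h=cv2.cvtColor(im,cv2.COLOR_RGB2HSV); m=(h[...,0]>95)&(h[...,0]<120)&(h[...,1]>90)&ok&(P[...,2]>.011)&(P[...,2]<.02)
print(m.sum(),cv2.minEnclosingCircle(P[m][:,:2].astype(np.float32)))
E
```

```text
[0.50641094 0.02110718 0.20041316] 19.525 [-0.25641504 -0.17036375 -0.83609684]
((0.5065824389457703, 0.02037380076944828), 0.025061627849936485)
plane [ 0.00311742 -0.00244206  0.04275449] 0.04428066163393724
4192 ((0.5075067281723022, 0.021091148257255554), 0.07398168742656708)
```

View pics/w5.png

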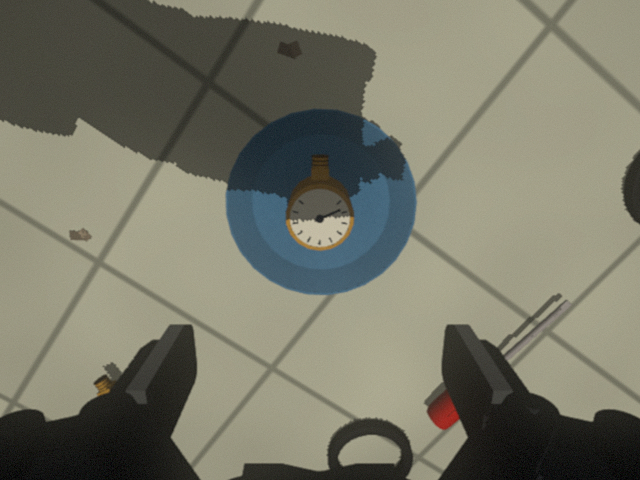

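The gauge sits dial up at (320,216), in the middle of the saucer floor. It is 1 mm off centre, tilted less than 0.3°, with its top 44 mm up. I'm handing in.

```bash
python3 -c "from rig import *; print(sign_off())"
```

```text
the job is handed in; nothing more can be done
None
```

The heavier gauge now lies dial up and flat in the middle of the blue saucer, and I handed the job in at about 19.5 s.

- **Weighing:** I lifted both gauges. The one on the robot's right read about 1.5 N (0.15 kg, empty) and the one on its left about 5.35 N (0.54 kg, full).
- **Empty gauge:** I set it back where it was on the tiles. A later scene picture showed it upright, dial up and well clear of the saucer.
- **Full gauge:** The last wrist picture and depth check put it about 1 mm from the saucer's centre, with less than 0.3° of tilt. Its top is 44 mm up, as it should be on the saucer's floor.
- **Robot:** The gripper was open and 20 cm up, touching nothing. The highest force reading after a move was about 18 N, while setting the full gauge down.

Two things went less than cleanly. The side camera found no saucer rim points, so I placed by the scene and wrist cameras, which agreed within 2 mm. One move before the second grasp ended off to one side because I worked it in the wrong frame; I corrected it after the next picture, and nothing was touched.

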